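# Open the safety-capped oil tin

### The arm

A 6-joint arm with a two-finger parallel gripper is mounted at the origin on the work surface. World frame = base frame: x ahead of the robot, y to its left, z up, the work surface at z = 0. Lengths are in m, angles in rad, forces in N, time in s.
With the tool pointing down it reaches from about 0.35 to 0.775 m from the base axis. Payload 7.3 kg.
Tool frame: the origin (TCP) lies at the very end of the fingers, on their centre line; the grasp point (between the pads) lies 19 mm behind it (robot.hold_point_z is the distance from the TCP to the grasp point, in m); z points along the fingers, y is the direction in which the jaws open and shut (so a half turn about z gives the same grasp; the last joint's range is limited). The gripper opens to 92 mm and grips with 3 to 60 N. Pads are 19 mm wide; open, the fingers measure 130 mm over their backs; the gripper's body (75 mm by 190 mm) begins 47 mm behind the grasp point.
Start: joints at [1.161, 0.342, 1.524, -0, 1.275, -0.146], TCP at [0.137, 0.507, 0.227] pointing down, gripper open.
Joint ranges: [-2.53, 2.53], [-0.77, 2.02], [0.04, 2.7], [-1, 4.14], [0.28, 2.66], [-3.11, 3.11]. Speed limits (rad/s): [2.57, 2.57, 3.14, 3.14, 3.14, 3.14].

### API

Orientations are given as [roll, pitch, yaw] about the fixed x, y, z axes, in that order (R = Rz(yaw) Ry(pitch) Rx(roll)).
In Python, from cell import monitor, viewer, robot gives the robot as it stands.
- The arm moves only by the tool move_arm, never from a script. Its argument "deltas" is a list of rows, each an object of numbers: "x", "y", "z": the shift along the tool's x, y, z in m; "wx", "wy", "wz": the turn, a rotation vector about the tool's x, y, z in degrees; "hand": the opening, from 0 (shut) to 1 (fully open). In form: [{"x": .., "y": .., "z": .., "wx": .., "wy": .., "wz": .., "hand": ..}, ...]. A call has 1 to 8 rows; each row is the pose to reach, as a shift and turn from the pose commanded when the call began, along the tool's axes at that moment; what a row does not reach only later rows make up. A row lasts 1/8 s, in which the tool goes at most 62.5 mm and 10.7 degrees, less where a joint would pass 70% of its speed; a pose out of reach is approached as far as the arm can. A call with a gripper value outside its range is refused whole. The fingers move at their own pace and stop on an object; "grip_force" is the grip in N (left out, the last holds). Time passes only in rows, so rows that repeat a pose let the fingers close. It gives the time, the measured TCP pose, the force and the opening at its end, in the units of the state.
- monitor.observe(): the state, without advancing time (a new reading comes with each control period).
- viewer.read_camera(name): name is "scene" or "side" or "wrist"; returns the picture (480x640x3 uint8, red, green, blue); there is no depth.
- viewer.camera_params(name): a dict with "camera_matrix" (3x3 intrinsics, pixels), "R" (3x3) and "t" (3): a world point X has camera coordinates R X + t. Camera axes: x right, y down, z forward; pixel columns grow to the right and rows downward; lengths in m; the calibration is good to about 2 mm. The wrist camera is an equidistant fisheye: a pixel r from the principal point sees the ray r / f radians off the axis. A picture is of the moment at which its call begins: read the wrist's pose just before it. camera_params takes no time and is no camera call; for the wrist camera it gives the pose at the moment of the call.
- robot.hand_in(): hands the job in, once; it reports no verdict.
The state is a dict: "time": time; "qpos": joint angles; "qvel": joint speeds; "joint_efforts": joint torques, N m; "tool_pos": TCP position; "tool_rot": TCP orientation; "contact_force": force on the tool from outside, world axes, zero at the start; "torque": the same for the moment, N m; "opening": finger opening in m.
Only numpy, scipy, OpenCV 4.12 (cv2) and the standard library are available. Lean on these libraries where they do the work, as an engineer would, in place of code of your own. Each camera call takes 0.05 s, during which the arm holds its last target. There are 200 camera calls.

### The job

Open the wood-oil tin: press its safety cap down firmly against the spring and, while it is down, turn it anticlockwise (seen from above) until it is let go and springs up. Lift the cap off and set it down gently, finger rib up, lying flat inside the shallow wooden tray, and let go. Leave the offcut, the screwdriver and the glue bottle where they are.

Things in the scene. Friction and masses are not known exactly. Their poses are not given: they have to be found in the camera images.
- tin: Bare-metal oil tin, 100 (x) x 150 (y) mm, flat top 130 mm above the bench, fixed to the bench in a light wooden holder (121 x 170, 40 mm high), left or right of the robot, the tray on the other side. Origin: centre of the underside; z up. The cap sits on its neck, off centre towards -y; a dark wire handle arches 22 mm above the top on the +y half.
- cap: Loose plain grey plastic cap on the tin's neck, 70 g, 64 mm diameter (66 over its ridges), 60 mm high: round skirt, flat disc top at 34 mm, on it an upright finger rib 14 mm thick, 60 mm long, from 34 to 60 mm. Origin: centre of the lower rim, 148 mm above the bench when locked; z up, x along the rib. Lugs inside the skirt, on its x axis, lock it to the neck.
- cap_press (a point): Point on the cap's axis level with its disc top, 34 mm above its origin (inside the rib; press on the disc beside the rib, or on the rib). A spring pushes the cap up: about 7 N locked, 12 N pressed 5 mm, 16 N at the bottom of travel, 9 mm down. Unpressed, the cap turns only loosely (up to 40 degrees in all) and cannot be lifted; pressed 6 to 9 mm down it turns freely.
- tin_neck (a point): Foot of the neck on the tin's top, 35 mm off centre, under the cap. Hidden in it, 44 to 78 degrees anticlockwise of the start, different each time, are gaps (12 degrees of play) where the cap comes free; there is no stop: pressed, it turns past. Eased after 40 to 45 degrees, the spring holds it up against a ledge 5 mm below locked; turned on, it pops to 7 mm above locked and lifts off.
- tray: Shallow wooden tray fixed to the bench, 130 (x) x 170 (y) mm outside, 25 mm high, walls and floor 8 mm thick, empty. Origin: centre of its underside, on the bench; z up.
- offcut: Loose light wood offcut, 45 x 160 x 20 mm, lying on the bench beyond the work. Origin: centre of its underside, its length along y. Bystander.
- screwdriver: Loose screwdriver, 180 mm long, black handle, lying on the bench beyond the work, its length along x. Origin on its axis line, under it. Bystander.
- glue: Loose white round glue bottle, 60 mm diameter, 150 mm high, standing upright beyond the work. Origin: centre of its underside. Bystander.

How it is judged:
By the outcome, as a careful person would: the job done as asked, in the order asked, and still so for the second after the job is handed in, with the robot touching nothing.
It also fails if it takes over 61 s, if anything falls off the work surface, if the arm or the gripper's body presses on something with over 40 N, if the wrist force passes 120 N, or if a joint passes its speed limit or range.

## Working session

There is one attempt and no reset: what is moved stays moved. The work goes in short steps, Python scripts to look and compute and a tool call to move; the robot and the scene stay as the last step left them, time stands still between calls to the robot, and variables do not carry over. Pictures are saved under pics/ and viewed, about 8 in all and at most 12, crops included, and the job is handed in when it is done.

Besides the shell and the picture viewer there is one more tool, called by a JSON object that holds its "api" and its "payload". move_arm: Moves the arm, as the interface text tells. Its arguments: {"type":"object","properties":{"deltas":{"type":"array","items":{"type":"object","properties":{"x":{"type":"number"},"y":{"type":"number"},"z":{"type":"number"},"wx":{"type":"number"},"wy":{"type":"number"},"wz":{"type":"number"},"hand":{"type":"number"}}}},"grip_force":{"type":"number"}},"required":["deltas"]}

```bash
mkdir -p pics; ls; python3 - <<'E'
from cell import monitor, viewer, robot
import cv2,numpy as np
s=monitor.observe(); print(s)
np.set_printoptions(precision=4,suppress=True)
for n in ["scene","side","wrist"]:
    p=viewer.camera_params(n); im=viewer.read_camera(n); cv2.imwrite(f"pics/{n}0.png",im[:,:,::-1]); print(n,p)
E
```

```text
pics
{'time': 0.0, 'qpos': array([ 1.16100633e+00,  3.42720245e-01,  1.52500731e+00, -1.28979699e-05,
        1.27535495e+00, -1.46012535e-01]), 'qvel': array([-0.0012859 ,  0.00026428,  0.00030221,  0.00039028, -0.00069334,
       -0.00153283]), 'joint_efforts': array([-1.82618282e-03, -4.31232584e+01, -2.44215095e+01,  7.15735881e-02,
        5.61300537e-02, -1.09139201e-04]), 'tool_pos': array([0.13671454, 0.50648293, 0.22604962]), 'tool_rot': array([-3.14011687e+00, -2.04561656e-04,  2.87781880e+00]), 'contact_force': array([-0.74961436, -0.93260807, -0.4124235 ]), 'torque': array([ 0.01536708, -0.03435988, -0.00360782]), 'opening': 0.0920438515157449}
scene {'camera_matrix': array([[504.4936,   0.    , 310.6997],
       [  0.    , 504.4936, 236.3444],
       [  0.    ,   0.    ,   1.    ]]), 'R': array([[ 0.721 ,  0.6927,  0.0168],
       [ 0.5332, -0.5392, -0.6519],
       [-0.4426,  0.479 , -0.7581]]), 't': array([-0.4408, -0.2686,  1.233 ])}
side {'camera_matrix': array([[591.0611,   0.    , 319.6947],
       [  0.    , 591.0611, 235.6872],
       [  0.    ,   0.    ,   1.    ]]), 'R': array([[-0.9729, -0.2311, -0.0083],
       [-0.1485,  0.6519, -0.7436],
       [ 0.1772, -0.7222, -0.6686]]), 't': array([0.6002, 0.2142, 0.9381])}
wrist {'camera_matrix': array([[371.6483,   0.    , 320.6037],
       [  0.    , 371.6483, 243.6785],
       [  0.    ,   0.    ,   1.    ]]), 'R': array([[ 0.2611,  0.9653, -0.0027],
       [ 0.9358, -0.2525,  0.2459],
       [ 0.2367, -0.0667, -0.9693]]), 't': array([-0.5244, -0.0296,  0.39  ])}
```

View pics/scene0.png

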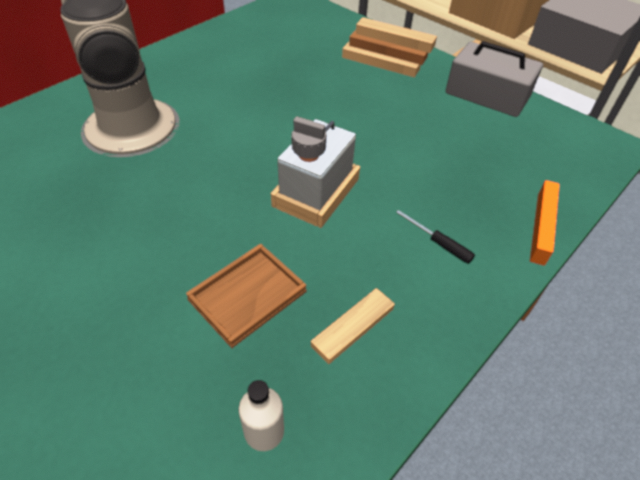

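View pics/side0.png

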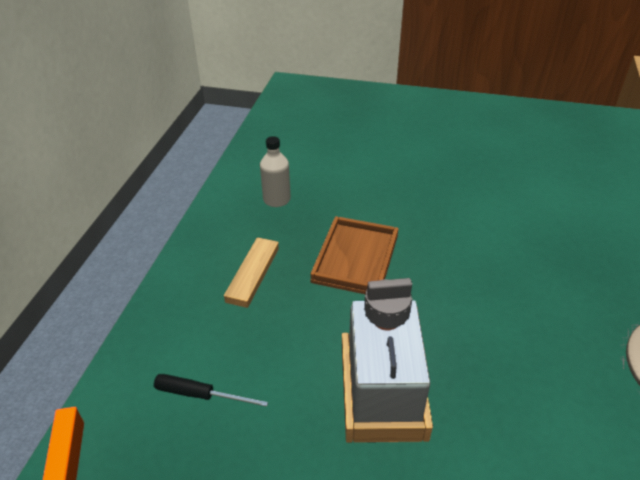

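View pics/wrist0.png

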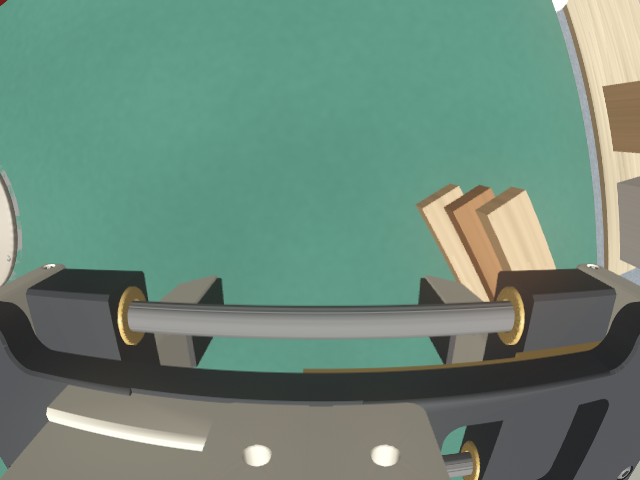

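Scene: cap with rib at about (310,130), tin's top around (318,150), and the tray at (247,295), with corners (188,295), (262,247), (305,288) and (233,342). Side: cap at (389,300), rib (368–411, 283), handle at (392,357), tray at (355,255). Next I'll zoom in for accurate pixels.

```bash
python3 - <<'E'
import cv2,numpy as np
a=cv2.imread("pics/scene0.png")[105:225,265:365]; b=cv2.imread("pics/side0.png")[265:445,335:440]
A=cv2.resize(a,(500,600),interpolation=cv2.INTER_CUBIC)[:, :400]; B=cv2.resize(b[:158],(399,600),interpolation=cv2.INTER_CUBIC)
cv2.imwrite("pics/crop1.png",np.hstack([A,B])) # A x5 from (265,105); B x3.8 from (335,265)
E
```

```text
(no output)
```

View pics/crop1.png

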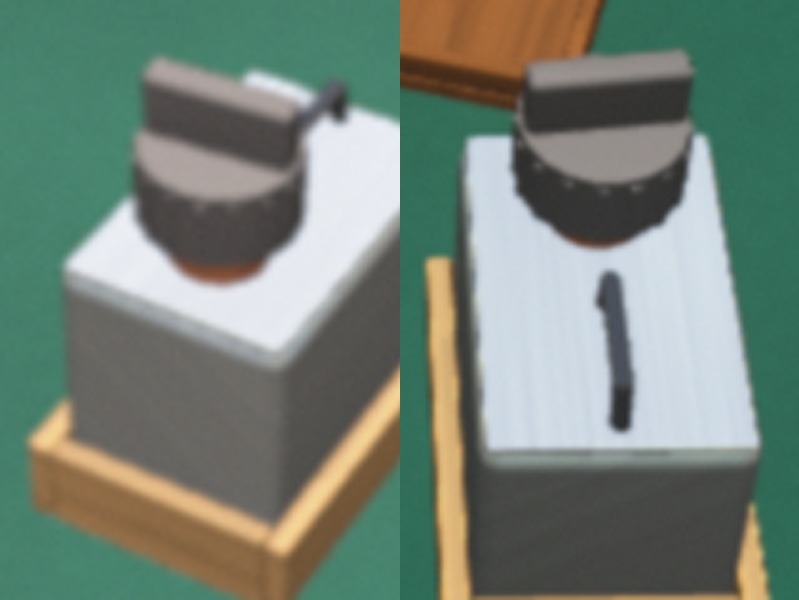

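```bash
cat > h.py <<'E'
import numpy as np,cv2
from cell import monitor, viewer, robot
np.set_printoptions(precision=4,suppress=True)
def ray(n,uv,z):
    p=viewer.camera_params(n);R=p["R"];t=p["t"]
    d=R.T@np.linalg.inv(p["camera_matrix"])@np.array([*uv,1.]);c=-R.T@t
    return (c+d*(z-c[2])/d[2])
def proj(n,X):
    p=viewer.camera_params(n);q=p["camera_matrix"]@(p["R"]@np.array(X)+p["t"]);return q[:2]/q[2]
E
python3 - <<'E'
from h import *
S=lambda u,v:(265+u/5,105+v/5)
D=lambda u,v:(335+(u-400)/3.8,265+v/3.8)
for nm,f,e in [("scene",S,[(150,66),(296,115)]),("side",D,[(529,78),(690,62)])]:
    a,b=[ray(nm,f(*x),.208)[:2] for x in e]; d=b-a
    print(nm,"rib",a,b,"c",(a+b)/2,"len",np.linalg.norm(d),"yaw",np.degrees(np.arctan2(d[1],d[0])))
print("tin scene",[ray("scene",S(*x),.13)[:2] for x in [(65,265),(280,362)]])
print("tin side",[ray("side",D(*x),.13)[:2] for x in [(465,138),(485,452),(760,452),(708,138)]])
print("tray scene",[ray("scene",x,.025)[:2] for x in [(188,295),(262,247),(305,288),(233,342)]])
print("tray side",[ray("side",x,.025)[:2] for x in [(338,218),(398,228),(312,278),(383,288)]])
print("glue",ray("side",(275,200),0), "offcut",ray("side",(252,272),.02),"sd",ray("side",(210,390),.015))
E
```

```text
scene rib [0.4626 0.1084] [0.52  0.125] c [0.4913 0.1167] len 0.05980142969991504 yaw 16.130333201201996
side rib [0.5162 0.1294] [0.4615 0.1089] c [0.4888 0.1191] len 0.05839961526463628 yaw -159.39468425652902
tin scene [array([0.4529, 0.0713]), array([0.5487, 0.0897])]
tin side [array([0.544 , 0.0936]), array([0.5098, 0.2333]), array([0.4177, 0.212 ]), array([0.4514, 0.0723])]
tray scene [array([ 0.5145, -0.2107]), array([ 0.5262, -0.0457]), array([ 0.6505, -0.056 ]), array([ 0.6413, -0.2156])]
tray side [array([ 0.6291, -0.2111]), array([ 0.5079, -0.2075]), array([ 0.6399, -0.0376]), array([ 0.5119, -0.0419])]
glue [ 0.7794 -0.2686  0.    ] offcut [ 0.7518 -0.0325  0.02  ] sd [0.7371 0.2176 0.015 ]
```

Cap is at about (0.490, 0.118), rib yaw about 18° and tin yaw about 13°. The tray is at about (0.578, −0.128). I'm moving above the cap now.

{"api": "move_arm", "payload": {"deltas": [{"x": -0.06,"y": -0.035,"z": -0.04,"wz": 10},{"x": -0.11,"y": -0.07,"z": -0.04,"wz": 20},{"x": -0.165,"y": -0.105,"z": -0.04,"wz": 30},{"x": -0.22,"y": -0.14,"z": -0.04,"wz": 40},{"x": -0.275,"y": -0.175,"z": -0.04,"wz": 50},{"x": -0.33,"y": -0.21,"z": -0.04,"wz": 60},{"x": -0.385,"y": -0.245,"z": -0.04,"wz": 70},{"x": -0.442,"y": -0.2825,"z": -0.04,"wz": 80}]}}

```text
schema error: expected keys x, y, z, wx, wy, wz, hand
```

{"api": "move_arm", "payload": {"deltas": [{"x": -0.06,"y": -0.035,"z": -0.04,"wx": 0,"wy": 0,"wz": 10,"hand": 1},{"x": -0.11,"y": -0.07,"z": -0.04,"wx": 0,"wy": 0,"wz": 20,"hand": 1},{"x": -0.165,"y": -0.105,"z": -0.04,"wx": 0,"wy": 0,"wz": 30,"hand": 1},{"x": -0.22,"y": -0.14,"z": -0.04,"wx": 0,"wy": 0,"wz": 40,"hand": 1},{"x": -0.275,"y": -0.175,"z": -0.04,"wx": 0,"wy": 0,"wz": 50,"hand": 1},{"x": -0.33,"y": -0.21,"z": -0.04,"wx": 0,"wy": 0,"wz": 60,"hand": 1},{"x": -0.385,"y": -0.245,"z": -0.04,"wx": 0,"wy": 0,"wz": 70,"hand": 1},{"x": -0.442,"y": -0.2825,"z": -0.04,"wx": 0,"wy": 0,"wz": 80,"hand": 1}]}}

```text
time: 1.15
tool_pos: [0.4687, 0.142, 0.2667]
tool_rot: [-3.142, -0.0, 1.476]
contact_force: [0.3, 1.0, 0.4]
opening: 0.092
```

{"api": "move_arm", "payload": {"deltas": [{"x": 0,"y": 0,"z": 0,"wx": 0,"wy": 0,"wz": 10,"hand": 1},{"x": 0,"y": 0,"z": 0,"wx": 0,"wy": 0,"wz": 20,"hand": 1},{"x": 0,"y": 0,"z": 0,"wx": 0,"wy": 0,"wz": 30,"hand": 1},{"x": 0,"y": 0,"z": 0,"wx": 0,"wy": 0,"wz": 40,"hand": 1},{"x": 0,"y": 0,"z": 0,"wx": 0,"wy": 0,"wz": 50,"hand": 1},{"x": 0,"y": 0,"z": 0,"wx": 0,"wy": 0,"wz": 60,"hand": 1},{"x": 0,"y": 0,"z": 0,"wx": 0,"wy": 0,"wz": 67,"hand": 1},{"x": 0,"y": 0,"z": 0,"wx": 0,"wy": 0,"wz": 67,"hand": 1}]}}

```text
time: 2.15
tool_pos: [0.4675, 0.1438, 0.2665]
tool_rot: [-3.141, 0.001, 0.313]
contact_force: [-0.1, 0.3, 0.3]
opening: 0.092
```

```bash
python3 - <<'E'
from h import *
s=monitor.observe();print(s["tool_pos"],s["tool_rot"],s["contact_force"])
p=viewer.camera_params("wrist");im=viewer.read_camera("wrist");cv2.imwrite("pics/w1.png",im[:,:,::-1])
np.savez("w1.npz",**p);print(p["R"],-p["R"].T@p["t"])
E
```

```text
[0.4675 0.1438 0.2665] [-3.1414  0.0006  0.3133] [-0.1401  0.2905  0.2968]
[[ 0.3078 -0.9514  0.0008]
 [-0.9218 -0.298   0.2477]
 [-0.2355 -0.077  -0.9688]] [0.5293 0.165  0.4242]
```

View pics/w1.png

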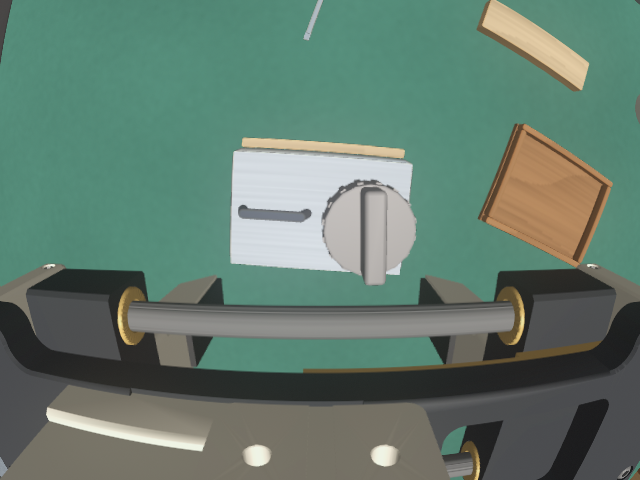

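The wrist view shows the rib from (374,190) to (374,283), the tin top from (236,152) to (410,165), and the tray's outer corners at (520,125), (611,184), (577,264) and (482,217).

```bash
cat >> h.py <<'E'
def wray(p,uv,z):
    K=p["camera_matrix"];v=(np.array(uv)-K[:2,2]);r=np.linalg.norm(v);th=r/K[0,0]
    d=p["R"].T@np.array([*(v/r*np.sin(th)),np.cos(th)]);c=-p["R"].T@p["t"]
    return c+d*(z-c[2])/d[2]
E
python3 - <<'E'
from h import *
p=np.load("w1.npz")
a,b=[wray(p,x,.208)[:2] for x in [(374,283),(374,190)]];d=b-a
print("rib",a,b,(a+b)/2,np.linalg.norm(d),np.degrees(np.arctan2(d[1],d[0])))
t=np.array([wray(p,x,.025)[:2] for x in [(520,125),(611,184),(577,264),(482,217)]]);print(t,t.mean(0))
c=[wray(p,x,.13)[:2] for x in [(236,152),(410,165)]];print(c,np.degrees(np.arctan2(*(c[1]-c[0])[::-1]))+90)
im=cv2.imread("pics/w1.png");g=im[180:250,340:410]
# rib edges at rows, subpixel
for v in (200,215,230,245,260,272):
    r=cv2.cvtColor(im,cv2.COLOR_BGR2GRAY)[v,355:395].astype(int);print(v,r)
E
```

```text
rib [0.4629 0.1083] [0.5174 0.128 ] [0.4902 0.1181] 0.057893099943638025 19.887914186584776
[[ 0.6404 -0.0446]
 [ 0.6327 -0.2153]
 [ 0.5119 -0.2052]
 [ 0.5206 -0.0357]] [ 0.5764 -0.1252]
[array([0.5088, 0.2289]), array([0.5418, 0.0934])] 13.675238829899982
200 [192 192 192 192 183 134  86  87  87  98 126 146 159 170 180 185 185 185
 186 186 187 187 188 188 189 189 190 190 186 175 163 153 167 190 191 191
 190 190 190 190]
215 [190 191 190 190 185 136  87  86  87  97 124 145 159 170 179 184 184 185
 185 186 186 187 187 187 188 188 188 187 184 171 159 140 184 189 189 188
 189 189 188 188]
230 [188 188 188 188 184 136  90  84  85  96 123 144 158 170 179 183 184 184
 184 185 185 186 186 186 186 186 185 184 179 166 156 139 178 186 187 186
 186 186 186 186]
245 [185 186 185 186 182 135  89  83  83  96 122 144 157 169 178 182 183 183
 183 184 184 184 184 183 183 183 183 183 173 163 158 145 176 184 184 184
 184 184 184 183]
260 [183 183 182 183 179 133  86  80  81  95 124 145 158 169 179 181 182 182
 182 181 182 181 181 180 180 180 179 178 168 160 152 156 177 181 181 181
 181 181 181 181]
272 [172 176 179 179 179 177 108  82  77  95 125 145 159 170 178 180 180 180
 180 180 179 178 178 178 178 177 176 174 165 157 141 215 217 217 217 217
 217 217 216 216]
```

{"api": "move_arm", "payload": {"deltas": [{"x": 0.0135,"y": 0.0315,"z": 0,"wx": 0,"wy": 0,"wz": -1,"hand": 1},{"x": 0.0135,"y": 0.0315,"z": 0.03,"wx": 0,"wy": 0,"wz": -1,"hand": 1},{"x": 0.0135,"y": 0.0315,"z": 0.06,"wx": 0,"wy": 0,"wz": -1,"hand": 0.6},{"x": 0.0135,"y": 0.0315,"z": 0.077,"wx": 0,"wy": 0,"wz": -1,"hand": 0.4},{"x": 0.0135,"y": 0.0315,"z": 0.079,"wx": 0,"wy": 0,"wz": -1,"hand": 0.3},{"x": 0.0135,"y": 0.0315,"z": 0.079,"wx": 0,"wy": 0,"wz": -1,"hand": 0.3}], "grip_force": 10}}

```text
time: 2.95
tool_pos: [0.4905, 0.118, 0.1883]
tool_rot: [3.141, -0.001, 0.331]
contact_force: [-0.2, -0.8, -0.2]
opening: 0.0564
```

{"api": "move_arm", "payload": {"deltas": [{"x": 0,"y": 0,"z": 0,"wx": 0,"wy": 0,"wz": 0,"hand": 0.1},{"x": 0,"y": 0,"z": 0,"wx": 0,"wy": 0,"wz": 0,"hand": 0.1},{"x": 0,"y": 0,"z": 0,"wx": 0,"wy": 0,"wz": 0,"hand": 0.1},{"x": 0,"y": 0,"z": 0,"wx": 0,"wy": 0,"wz": 0,"hand": 0.1}], "grip_force": 10}}

```text
time: 3.45
tool_pos: [0.4903, 0.1179, 0.1879]
tool_rot: [3.141, -0.0, 0.33]
contact_force: [0.9, -4.4, 1.6]
opening: 0.0164
```

{"api": "move_arm", "payload": {"deltas": [{"x": 0,"y": 0,"z": 0,"wx": 0,"wy": 0,"wz": 0,"hand": 0.1},{"x": 0,"y": 0,"z": 0,"wx": 0,"wy": 0,"wz": 0,"hand": 0.1},{"x": 0,"y": 0,"z": 0,"wx": 0,"wy": 0,"wz": 0,"hand": 0.1}], "grip_force": 10}}

```text
time: 3.82
tool_pos: [0.4904, 0.1175, 0.1879]
tool_rot: [3.141, -0.0, 0.33]
contact_force: [0.4, -4.5, 1.5]
opening: 0.0139
```

{"api": "move_arm", "payload": {"deltas": [{"x": 0,"y": 0.001,"z": 0,"wx": 0,"wy": 0,"wz": 0,"hand": 0.2},{"x": 0,"y": 0.001,"z": 0,"wx": 0,"wy": 0,"wz": 0,"hand": 0.2},{"x": 0,"y": 0.001,"z": 0.003,"wx": 0,"wy": 0,"wz": 0,"hand": 0.2},{"x": 0,"y": 0.001,"z": 0.006,"wx": 0,"wy": 0,"wz": 0,"hand": 0.2},{"x": 0,"y": 0.001,"z": 0.007,"wx": 0,"wy": 0,"wz": 0,"hand": 0.2},{"x": 0,"y": 0.001,"z": 0.007,"wx": 0,"wy": 0,"wz": 0,"hand": 0.2}]}}

```text
time: 4.58
tool_pos: [0.4904, 0.1172, 0.1813]
tool_rot: [-3.141, -0.0, 0.33]
contact_force: [-2.7, 1.0, 8.1]
opening: 0.0183
```

{"api": "move_arm", "payload": {"deltas": [{"x": 0,"y": 0,"z": 0,"wx": 0,"wy": 0,"wz": 0,"hand": 0.1},{"x": 0,"y": 0,"z": 0,"wx": 0,"wy": 0,"wz": 0,"hand": 0.1},{"x": 0,"y": 0,"z": 0.003,"wx": 0,"wy": 0,"wz": 0,"hand": 0.1},{"x": 0,"y": 0,"z": 0.005,"wx": 0,"wy": 0,"wz": 0,"hand": 0.1},{"x": 0,"y": 0,"z": 0.007,"wx": 0,"wy": 0,"wz": 0,"hand": 0.1},{"x": 0,"y": 0,"z": 0.007,"wx": 0,"wy": 0,"wz": 0,"hand": 0.1}], "grip_force": 20}}

```text
time: 5.32
tool_pos: [0.4909, 0.1172, 0.1752]
tool_rot: [3.141, -0.002, 0.33]
contact_force: [-3.3, -0.4, 12.6]
opening: 0.0139
```

{"api": "move_arm", "payload": {"deltas": [{"x": 0,"y": 0,"z": 0.001,"wx": 0,"wy": 0,"wz": 0,"hand": 0.1},{"x": 0,"y": 0,"z": 0.001,"wx": 0,"wy": 0,"wz": -8,"hand": 0.1},{"x": 0,"y": 0,"z": 0.001,"wx": 0,"wy": 0,"wz": -16,"hand": 0.1},{"x": 0,"y": 0,"z": 0.001,"wx": 0,"wy": 0,"wz": -24,"hand": 0.1},{"x": 0,"y": 0,"z": 0.001,"wx": 0,"wy": 0,"wz": -32,"hand": 0.1},{"x": 0,"y": 0,"z": 0.001,"wx": 0,"wy": 0,"wz": -40,"hand": 0.1},{"x": 0,"y": 0,"z": 0.001,"wx": 0,"wy": 0,"wz": -43.5,"hand": 0.1},{"x": 0,"y": 0,"z": 0.001,"wx": 0,"wy": 0,"wz": -43.5,"hand": 0.1}]}}

```text
time: 6.32
tool_pos: [0.492, 0.1174, 0.1748]
tool_rot: [3.138, -0.003, 1.09]
contact_force: [-1.2, 1.2, 13.7]
opening: 0.0139
```

{"api": "move_arm", "payload": {"deltas": [{"x": 0,"y": 0,"z": -0.001,"wx": 0,"wy": 0,"wz": 0,"hand": 0.1},{"x": 0,"y": 0,"z": -0.0025,"wx": 0,"wy": 0,"wz": 0,"hand": 0.1},{"x": 0,"y": 0,"z": -0.004,"wx": 0,"wy": 0,"wz": 0,"hand": 0.1},{"x": 0,"y": 0,"z": -0.004,"wx": 0,"wy": 0,"wz": 0,"hand": 0.1}]}}

```text
time: 6.82
tool_pos: [0.4919, 0.1174, 0.1774]
tool_rot: [3.139, -0.003, 1.089]
contact_force: [5.2, 1.7, 4.4]
opening: 0.0138
```

The force has dropped to 4.4 N, so the ledge is holding the cap. I'll loosen the jaws and rise so the cap can pop up between them.

{"api": "move_arm", "payload": {"deltas": [{"x": 0,"y": 0,"z": 0,"wx": 0,"wy": 0,"wz": 0,"hand": 0.2},{"x": 0,"y": 0,"z": 0,"wx": 0,"wy": 0,"wz": 0,"hand": 0.2},{"x": 0,"y": 0,"z": -0.006,"wx": 0,"wy": 0,"wz": 0,"hand": 0.2},{"x": 0,"y": 0,"z": -0.013,"wx": 0,"wy": 0,"wz": 0,"hand": 0.19},{"x": 0,"y": 0,"z": -0.013,"wx": 0,"wy": 0,"wz": 0,"hand": 0.18},{"x": 0,"y": 0,"z": -0.013,"wx": 0,"wy": 0,"wz": 0,"hand": 0.18}]}}

```text
time: 7.58
tool_pos: [0.4903, 0.117, 0.1895]
tool_rot: [-3.141, 0.0, 1.089]
contact_force: [0.7, -0.0, 0.7]
opening: 0.0164
```

```bash
python3 - <<'E'
from h import *
s=monitor.observe();print(s["tool_pos"],s["tool_rot"],s["contact_force"],s["torque"],s["opening"])
a=viewer.read_camera("side")[:,:,::-1]
print(proj("side",[.49,.118,.177]),proj("side",[.49,.118,.203]))
cv2.imwrite("pics/s2.png",cv2.resize(a[220:360,310:470],(800,700))[:600])
E
```

```text
[0.4903 0.117  0.1895] [-3.1411  0.0003  1.0888] [ 0.7474 -0.0129  0.7085] [-0.0942  0.1286 -0.0065] 0.01636794007667084
[387.8899 298.0823] [389.2065 285.2183]
```

View pics/s2.png

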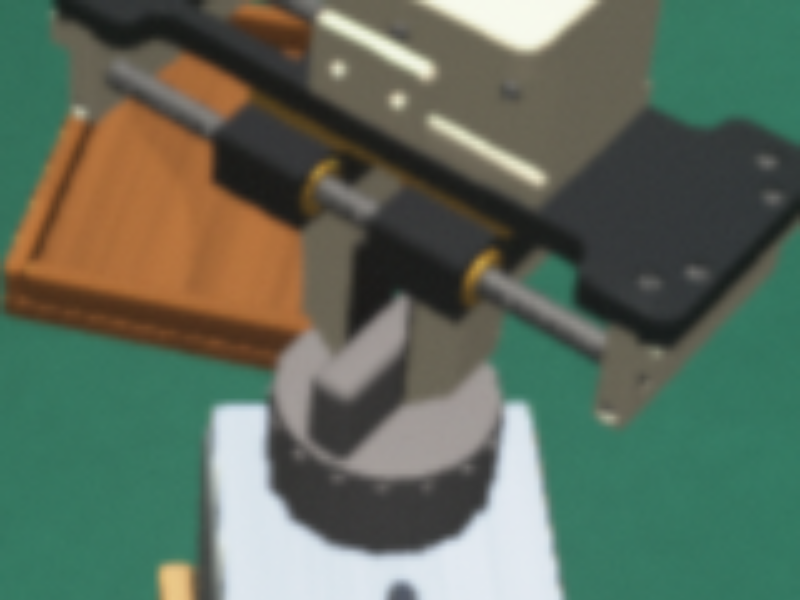

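The cap is seated low: the red neck is hidden and the skirt's lower edge is at about row 330. It's on the ledge, so I'm turning on slowly and watching that edge for the pop.

```bash
cat > chk.py <<'E'
from h import *
s=monitor.observe();print(s["tool_pos"],np.degrees(s["tool_rot"][2]),s["contact_force"],s["torque"],s["opening"])
a=viewer.read_camera("side");g=cv2.cvtColor(a,cv2.COLOR_RGB2GRAY).astype(int)
print(a[300:340:1,387,0]); cv2.imwrite("pics/last.png",a[:,:,::-1])
E
python3 chk.py
```

```text
[0.4903 0.117  0.1895] 62.384052557342784 [ 0.9783 -0.1751  0.6511] [-0.1366  0.0496  0.0217] 0.01641112233495553
[ 54  56  69 102 136 155 161 163 164 163 163 165 164 164 160 132  93  85
  71  62  59  60  59  60  59  61  60  59  60  67 117 189 214 218 218 217
 209 189 165 150]
```

{"api": "move_arm", "payload": {"deltas": [{"x": 0,"y": 0,"z": 0,"wx": 0,"wy": 0,"wz": -3,"hand": 0.18},{"x": 0,"y": 0,"z": 0,"wx": 0,"wy": 0,"wz": -6,"hand": 0.18},{"x": 0,"y": 0,"z": 0,"wx": 0,"wy": 0,"wz": -9,"hand": 0.18},{"x": 0,"y": 0,"z": 0,"wx": 0,"wy": 0,"wz": -12,"hand": 0.18},{"x": 0,"y": 0,"z": 0,"wx": 0,"wy": 0,"wz": -12,"hand": 0.18}]}}

```text
time: 8.3
tool_pos: [0.4907, 0.1164, 0.1896]
tool_rot: [3.141, 0.001, 1.298]
contact_force: [1.5, -3.9, -1.0]
opening: 0.0164
```

```bash
python3 chk.py
```

```text
[0.4907 0.1164 0.1896] 74.34150577642399 [ 1.5422 -3.8913 -1.007 ] [-0.7442 -0.144  -0.1289] 0.01642381873187274
[ 52  53  56  70 103 133 153 162 163 164 164 164 164 165 163 143 102  86
  82  69  61  59  58  60  61  59  60  59  59  60  82 146 199 217 219 218
 208 188 165 151]
```

{"api": "move_arm", "payload": {"deltas": [{"x": 0,"y": 0,"z": 0,"wx": 0,"wy": 0,"wz": -3,"hand": 0.18},{"x": 0,"y": 0,"z": 0,"wx": 0,"wy": 0,"wz": -6,"hand": 0.18},{"x": 0,"y": 0,"z": 0,"wx": 0,"wy": 0,"wz": -9,"hand": 0.18},{"x": 0,"y": 0,"z": 0,"wx": 0,"wy": 0,"wz": -9,"hand": 0.18}]}}

```text
time: 8.85
tool_pos: [0.4902, 0.1171, 0.1896]
tool_rot: [-3.141, -0.0, 1.454]
contact_force: [-0.5, -1.0, 0.6]
opening: 0.016
```

```bash
python3 chk.py
```

```text
[0.4902 0.1171 0.1896] 83.31077885208363 [-0.5206 -1.0299  0.6258] [-0.4338  0.2081 -0.1165] 0.015972599211178936
[ 65  57  54  54  53  54  61  75 103 130 149 159 164 164 166 158 114  72
  61  59  60  59  58  59  59  58  60  60  59  60  68 123 192 216 219 217
 208 189 164 150]
```

{"api": "move_arm", "payload": {"deltas": [{"x": 0,"y": 0,"z": 0,"wx": 0,"wy": 0,"wz": -3,"hand": 0.18},{"x": 0,"y": 0,"z": 0,"wx": 0,"wy": 0,"wz": -6,"hand": 0.18},{"x": 0,"y": 0,"z": 0,"wx": 0,"wy": 0,"wz": -9,"hand": 0.18},{"x": 0,"y": 0,"z": 0,"wx": 0,"wy": 0,"wz": -9,"hand": 0.18}]}}

```text
time: 9.4
tool_pos: [0.4899, 0.1169, 0.1899]
tool_rot: [-3.14, 0.0, 1.611]
contact_force: [-3.9, -2.6, 4.8]
opening: 0.0167
```

```bash
python3 chk.py
```

```text
[0.4899 0.1169 0.1899] 92.29705815016874 [-3.9373 -2.5982  4.8159] [-0.4793  0.7335 -0.1214] 0.016682402364901528
[148 130 101  71  59  57  58  57  59  58  57  58  64  84 120 134 103  83
  84  72  62  59  59  60  59  59  60  60  58  61  74 130 194 216 218 217
 209 190 164 149]
```

```bash
python3 - <<'E'
import cv2
a=cv2.imread("pics/last.png");cv2.imwrite("pics/s3.png",cv2.resize(a[250:370,310:470],(800,600)))
E
```

```text
(no output)
```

View pics/s3.png

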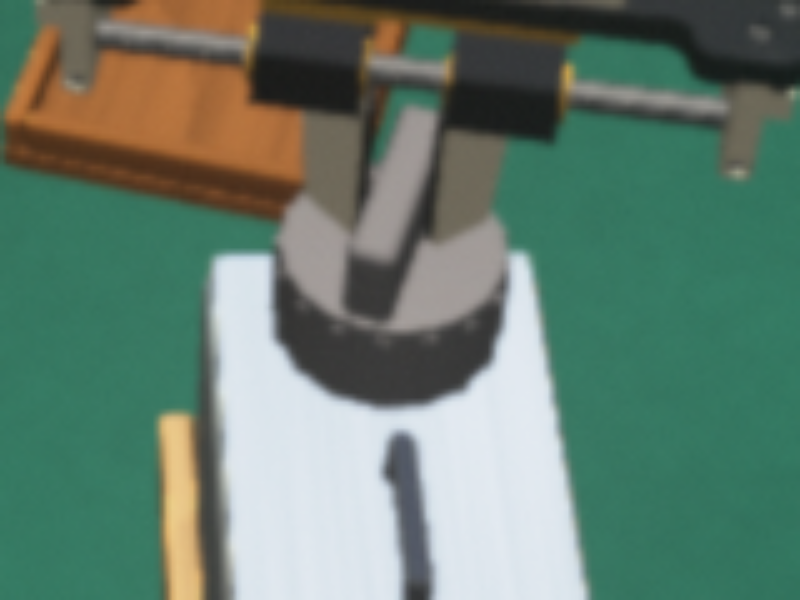

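The cap is still down and the rib lags the jaws by a few degrees, so I'm turning further.

{"api": "move_arm", "payload": {"deltas": [{"x": 0,"y": 0,"z": 0,"wx": 0,"wy": 0,"wz": -3,"hand": 0.18},{"x": 0,"y": 0,"z": 0,"wx": 0,"wy": 0,"wz": -6,"hand": 0.18},{"x": 0,"y": 0,"z": 0,"wx": 0,"wy": 0,"wz": -8,"hand": 0.18},{"x": 0,"y": 0,"z": 0,"wx": 0,"wy": 0,"wz": -8,"hand": 0.18}]}}

```text
time: 9.95
tool_pos: [0.4905, 0.1172, 0.1896]
tool_rot: [3.141, -0.0, 1.751]
contact_force: [-1.1, 0.5, 1.3]
opening: 0.0166
```

```bash
python3 chk.py
```

```text
[0.4905 0.1172 0.1896] 100.3363761183357 [-1.1369  0.5494  1.2875] [-0.0431  0.1946 -0.0394] 0.016609559534189307
[ 59  57  58  58  59  59  57  57  70 107 125  97  67  58  59  58  58  58
  58  59  58  59  60  58  60  63  77  95 102 117 162 202 216 220 218 218
 210 188 164 150]
```

It popped: the skirt edge rose about 5 px and the red neck shows. I'll grip firmly and lift.

{"api": "move_arm", "payload": {"deltas": [{"x": 0,"y": 0,"z": -0.002,"wx": 0,"wy": 0,"wz": 0,"hand": 0.18},{"x": 0,"y": 0,"z": -0.002,"wx": 0,"wy": 0,"wz": 0,"hand": 0.1},{"x": 0,"y": 0,"z": -0.002,"wx": 0,"wy": 0,"wz": 0,"hand": 0.1},{"x": 0,"y": 0,"z": -0.002,"wx": 0,"wy": 0,"wz": 0,"hand": 0.1},{"x": 0,"y": 0,"z": -0.005,"wx": 0,"wy": 0,"wz": 0,"hand": 0.1},{"x": 0,"y": 0,"z": -0.01,"wx": 0,"wy": 0,"wz": 0,"hand": 0.1},{"x": 0,"y": 0,"z": -0.015,"wx": 0,"wy": 0,"wz": 0,"hand": 0.1},{"x": 0,"y": 0,"z": -0.015,"wx": 0,"wy": 0,"wz": 0,"hand": 0.1}], "grip_force": 20}}

```text
time: 11.0
tool_pos: [0.4914, 0.1171, 0.206]
tool_rot: [3.139, 0.0, 1.752]
contact_force: [0.7, 0.6, -0.7]
opening: 0.0139
```

{"api": "move_arm", "payload": {"deltas": [{"x": 0,"y": 0,"z": -0.015,"wx": 0,"wy": 0,"wz": 0,"hand": 0.1},{"x": 0,"y": 0,"z": -0.03,"wx": 0,"wy": 0,"wz": 0,"hand": 0.1},{"x": 0,"y": 0,"z": -0.045,"wx": 0,"wy": 0,"wz": 0,"hand": 0.1},{"x": 0,"y": 0,"z": -0.06,"wx": 0,"wy": 0,"wz": 0,"hand": 0.1},{"x": 0,"y": 0,"z": -0.06,"wx": 0,"wy": 0,"wz": 0,"hand": 0.1}]}}

```text
time: 11.62
tool_pos: [0.4913, 0.1171, 0.266]
tool_rot: [3.138, 0.0, 1.752]
contact_force: [0.8, -0.6, -1.2]
opening: 0.0134
```

```bash
python3 chk.py; python3 - <<'E'
import cv2
a=cv2.imread("pics/last.png");cv2.imwrite("pics/s4.png",cv2.resize(a[170:350,300:480],(600,600)))
E
```

```text
[0.4913 0.1171 0.266 ] 100.39703221426478 [ 0.7639 -0.6481 -1.2051] [-0.0661  0.0336 -0.0259] 0.013368772083204337
[ 39  38  34  31  32  58 127 184 203 206 208 207 206 192 149 116 102  98
  96  93  94  93  94  97  98  99 101 101 102 114 156 197 211 213 214 212
 205 185 160 145]
```

View pics/s4.png

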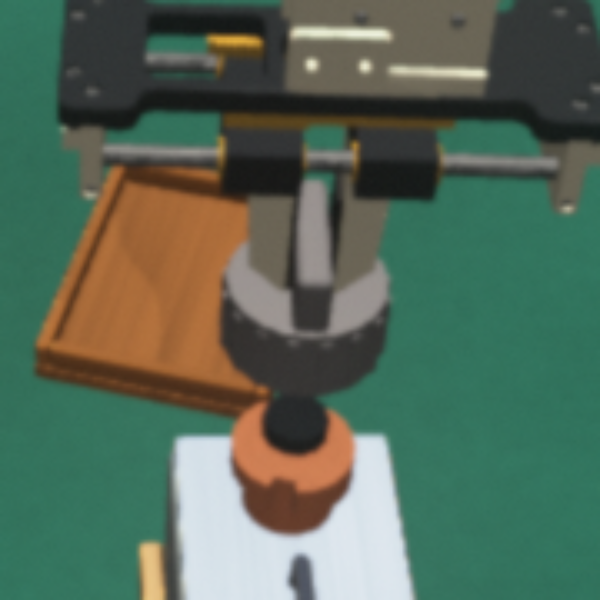

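The cap is held upright and clear of the neck. Carrying it over the tray.

{"api": "move_arm", "payload": {"deltas": [{"x": -0.035,"y": 0.005,"z": 0,"wx": 0,"wy": 0,"wz": 0,"hand": 0.1},{"x": -0.075,"y": 0.012,"z": 0,"wx": 0,"wy": 0,"wz": 0,"hand": 0.1},{"x": -0.115,"y": 0.018,"z": 0,"wx": 0,"wy": 0,"wz": 0,"hand": 0.1},{"x": -0.155,"y": 0.025,"z": 0,"wx": 0,"wy": 0,"wz": 0,"hand": 0.1},{"x": -0.195,"y": 0.031,"z": 0,"wx": 0,"wy": 0,"wz": 0,"hand": 0.1},{"x": -0.23,"y": 0.037,"z": 0,"wx": 0,"wy": 0,"wz": 0,"hand": 0.1},{"x": -0.2555,"y": 0.0403,"z": 0,"wx": 0,"wy": 0,"wz": 0,"hand": 0.1},{"x": -0.2555,"y": 0.0403,"z": 0,"wx": 0,"wy": 0,"wz": 0,"hand": 0.1}]}}

```text
time: 12.68
tool_pos: [0.5761, -0.1286, 0.2633]
tool_rot: [-3.14, -0.001, 1.75]
contact_force: [0.1, 0.9, -0.5]
opening: 0.0139
```

{"api": "move_arm", "payload": {"deltas": [{"x": 0,"y": 0,"z": 0.03,"wx": 0,"wy": 0,"wz": 0,"hand": 0.1},{"x": 0,"y": 0,"z": 0.06,"wx": 0,"wy": 0,"wz": 0,"hand": 0.1},{"x": 0,"y": 0,"z": 0.09,"wx": 0,"wy": 0,"wz": 0,"hand": 0.1},{"x": 0,"y": 0,"z": 0.12,"wx": 0,"wy": 0,"wz": 0,"hand": 0.1},{"x": 0,"y": 0,"z": 0.15,"wx": 0,"wy": 0,"wz": 0,"hand": 0.1},{"x": 0,"y": 0,"z": 0.18,"wx": 0,"wy": 0,"wz": 0,"hand": 0.1},{"x": 0,"y": 0,"z": 0.2,"wx": 0,"wy": 0,"wz": 0,"hand": 0.1},{"x": 0,"y": 0,"z": 0.2,"wx": 0,"wy": 0,"wz": 0,"hand": 0.1}]}}

```text
time: 13.68
tool_pos: [0.5747, -0.1256, 0.063]
tool_rot: [-3.138, -0.002, 1.753]
contact_force: [0.9, 0.2, -0.8]
opening: 0.0136
```

{"api": "move_arm", "payload": {"deltas": [{"x": 0,"y": 0,"z": 0.004,"wx": 0,"wy": 0,"wz": 0,"hand": 0.1},{"x": 0,"y": 0,"z": 0.008,"wx": 0,"wy": 0,"wz": 0,"hand": 0.1},{"x": 0,"y": 0,"z": 0.012,"wx": 0,"wy": 0,"wz": 0,"hand": 0.1},{"x": 0,"y": 0,"z": 0.014,"wx": 0,"wy": 0,"wz": 0,"hand": 0.1},{"x": 0,"y": 0,"z": 0.014,"wx": 0,"wy": 0,"wz": 0,"hand": 0.1}]}}

```text
time: 14.3
tool_pos: [0.5762, -0.127, 0.0506]
tool_rot: [-3.141, -0.0, 1.752]
contact_force: [-0.7, -0.0, -1.3]
opening: 0.0141
```

{"api": "move_arm", "payload": {"deltas": [{"x": 0,"y": 0,"z": 0.001,"wx": 0,"wy": 0,"wz": 0,"hand": 0.1},{"x": 0,"y": 0,"z": 0.002,"wx": 0,"wy": 0,"wz": 0,"hand": 0.1},{"x": 0,"y": 0,"z": 0.003,"wx": 0,"wy": 0,"wz": 0,"hand": 0.1},{"x": 0,"y": 0,"z": 0.003,"wx": 0,"wy": 0,"wz": 0,"hand": 0.1}]}}

```text
time: 14.8
tool_pos: [0.5762, -0.127, 0.0476]
tool_rot: [-3.141, -0.0, 1.752]
contact_force: [-0.2, -0.1, -0.7]
opening: 0.0141
```

{"api": "move_arm", "payload": {"deltas": [{"x": 0,"y": 0,"z": 0.0005,"wx": 0,"wy": 0,"wz": 0,"hand": 0.1},{"x": 0,"y": 0,"z": 0.001,"wx": 0,"wy": 0,"wz": 0,"hand": 0.1},{"x": 0,"y": 0,"z": 0.0015,"wx": 0,"wy": 0,"wz": 0,"hand": 0.1},{"x": 0,"y": 0,"z": 0.0015,"wx": 0,"wy": 0,"wz": 0,"hand": 0.1}]}}

```text
time: 15.3
tool_pos: [0.5762, -0.1271, 0.0462]
tool_rot: [-3.142, -0.0, 1.752]
contact_force: [0.3, 1.2, -1.3]
opening: 0.0138
```

{"api": "move_arm", "payload": {"deltas": [{"x": 0,"y": 0,"z": 0.0005,"wx": 0,"wy": 0,"wz": 0,"hand": 0.1},{"x": 0,"y": 0,"z": 0.001,"wx": 0,"wy": 0,"wz": 0,"hand": 0.1},{"x": 0,"y": 0,"z": 0.0015,"wx": 0,"wy": 0,"wz": 0,"hand": 0.1},{"x": 0,"y": 0,"z": 0.0015,"wx": 0,"wy": 0,"wz": 0,"hand": 0.1}]}}

```text
time: 15.8
tool_pos: [0.5762, -0.127, 0.0446]
tool_rot: [-3.142, -0.0, 1.752]
contact_force: [-0.2, 0.7, -0.2]
opening: 0.0135
```

{"api": "move_arm", "payload": {"deltas": [{"x": 0,"y": 0,"z": 0.0005,"wx": 0,"wy": 0,"wz": 0,"hand": 0.1},{"x": 0,"y": 0,"z": 0.001,"wx": 0,"wy": 0,"wz": 0,"hand": 0.1},{"x": 0,"y": 0,"z": 0.0015,"wx": 0,"wy": 0,"wz": 0,"hand": 0.1},{"x": 0,"y": 0,"z": 0.0015,"wx": 0,"wy": 0,"wz": 0,"hand": 0.1}]}}

```text
time: 16.3
tool_pos: [0.5763, -0.1271, 0.0443]
tool_rot: [3.141, 0.0, 1.752]
contact_force: [-3.5, 0.1, 8.5]
opening: 0.0137
```

Touchdown. I'll ease back, open a little, and rise.

{"api": "move_arm", "payload": {"deltas": [{"x": 0,"y": 0,"z": -0.001,"wx": 0,"wy": 0,"wz": 0,"hand": 0.1},{"x": 0,"y": 0,"z": -0.001,"wx": 0,"wy": 0,"wz": 0,"hand": 0.2},{"x": 0,"y": 0,"z": -0.001,"wx": 0,"wy": 0,"wz": 0,"hand": 0.3},{"x": 0,"y": 0,"z": -0.001,"wx": 0,"wy": 0,"wz": 0,"hand": 0.35},{"x": 0,"y": 0,"z": -0.001,"wx": 0,"wy": 0,"wz": 0,"hand": 0.35},{"x": 0,"y": 0,"z": -0.015,"wx": 0,"wy": 0,"wz": 0,"hand": 0.35},{"x": 0,"y": 0,"z": -0.03,"wx": 0,"wy": 0,"wz": 0,"hand": 0.35},{"x": 0,"y": 0,"z": -0.06,"wx": 0,"wy": 0,"wz": 0,"hand": 0.35}]}}

```text
time: 17.3
tool_pos: [0.5758, -0.1269, 0.1041]
tool_rot: [-3.141, -0.001, 1.752]
contact_force: [0.3, 0.2, -0.3]
opening: 0.0318
```

{"api": "move_arm", "payload": {"deltas": [{"x": 0,"y": 0,"z": -0.05,"wx": 0,"wy": 0,"wz": 0,"hand": 0.35},{"x": 0,"y": 0,"z": -0.1,"wx": 0,"wy": 0,"wz": 0,"hand": 0.35},{"x": 0,"y": 0,"z": -0.15,"wx": 0,"wy": 0,"wz": 0,"hand": 0.35},{"x": 0,"y": 0,"z": -0.18,"wx": 0,"wy": 0,"wz": 0,"hand": 0.35},{"x": 0,"y": 0,"z": -0.2,"wx": 0,"wy": 0,"wz": 0,"hand": 0.35},{"x": 0,"y": 0,"z": -0.2,"wx": 0,"wy": 0,"wz": 0,"hand": 0.35}]}}

```text
time: 18.05
tool_pos: [0.5767, -0.1272, 0.306]
tool_rot: [3.137, 0.002, 1.752]
contact_force: [-0.3, -0.1, -0.0]
opening: 0.0321
```

```bash
python3 - <<'E'
from h import *
s=monitor.observe();print(s["time"],s["tool_pos"],s["contact_force"],s["opening"],abs(s["qvel"]).max())
a=viewer.read_camera("scene")[:,:,::-1];b=viewer.read_camera("wrist")[:,:,::-1]
cv2.imwrite("pics/f.png",cv2.resize(np.hstack([a[:,100:500],b[:,150:550]]),(800,480)))
E
```

```text
18.05 [ 0.5767 -0.1272  0.306 ] [-0.301 -0.059 -0.018] 0.032126471233693644 0.0614938238068028
```

View pics/f.png

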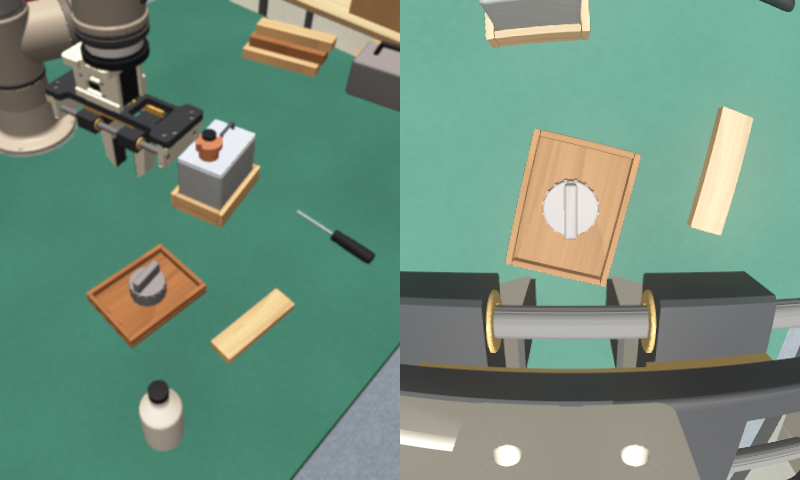

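The cap lies flat, rib up, in the middle of the tray (left view (148,285), right view (571,208)). The bystanders are unmoved and the arm is clear.

```bash
python3 -c "
from cell import robot
print(robot.hand_in())"
```

```text
the job is handed in; nothing more can be done
None
```

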